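# Release a push-fit air line with the wedge fork

## Task

Take the steel tube out of the manifold's push-fit port: slide the release fork gently along its channel until its shoulders are fully home against the posts, so that it holds the collet ring down, then draw the tube straight up out of the port and stand it in the empty bore of the wooden stand, down to the floor of the bore. Leave the fork home with the ring held down, do not force the fork or the tube, and leave the other things where they are.

Things in the scene. Friction and masses are not known exactly. Their poses are not given: they have to be found in the camera images.
- manifold: Air manifold fixed to the bench: aluminium block 96 x 92 x 46 mm with one push-fit port, tube standing in it. Origin: on the port's vertical axis, on the bench; z up; its -x side is where the fork channel opens. Block spans x -66..+30, y -46..+46 mm. On top lie two steel landing strips (|y| 19..36, x -66..+30, top face 58 mm above the bench); between them all is at most 57 mm high
- channel (a point): Middle of the fork channel: over the strips, from x -20 to +30, stand two posts (|y| 28..36) that carry keeper rails (|y| 20..36, underside 66, top 73 mm above the bench). Channel 56 mm wide, 8 mm high, open at the front; this point is mid-height, 5 mm beyond the port axis. The rails' front ends flare upward out to x -35 (lip at most 79 mm up): lower the fork ahead of them
- stop (a point): On mid-channel between the two post fronts (20 mm to the -x side of the port axis), at the height of the strips' top faces: the fork's shoulders stop here, both against the posts. The tine plates slide on the strips, under the rails, with 3 mm of play each way sideways and 2 mm in height
- port (a point): On the port axis at the height of the strips' top faces (58 mm above the bench). Axes as the manifold
- collet (a joint): How far the black collet ring (outer 36, hole 21 mm) is pushed down: 0 at rest, up to 0.0095 m; springs back, 7 N to start, 12 N at 8 mm. Four jaws tied to the ring trap the tube's bead and open as it goes down: the tube is sure to be free only from 5 mm, reached in the last 2 to 6 mm before the shoulders meet the posts. Pushing the fork up its ramps takes 8 to 20 N, then less, then it stops dead
- ring_top (a point): Centre of the collet ring's top face: at rest 57 mm above the bench, 1 mm under the strips' top faces
- fork_grip (a point): Middle of the grip fin of the loose release fork (plain steel, 240 g, lying flat, fin up): fin 30 long in x, 12 thick in y, 16 to 61 mm above the fork's underside; this point 37 mm above it. Axes: x to the tines, z up. The blade slides in the handle and is clamped fast at a different setting each time: fin-to-blade sizes hold for blade fully in; add 0 to 22 mm, which is not measured
- fork: The same fork; origin below the fin at its underside. Handle 28 wide, 16 high, x -22..+34. Blade fully in: shoulders (crossbar 68 mm wide) front face x +49.6, round tine noses x +94.5; tines 50 mm wide overall, gap 23 mm, plates 10 to 16 mm above the underside. Under each tine (|y| 11.5..16) a wedge rib: 10 mm deep to x +62, running out to nothing at x +82; it runs between the strips and presses the ring
- tube_mid (a point): Rigid plain steel tube, loose, 12 mm diameter, 150 mm long, 80 g, standing in the port at the start. This point is on its axis 110 mm above its foot (40 mm below its top), z up along the tube; it is 120 mm above the bench at the start. A retaining bead 18 mm diameter lies 4 to 10 mm above the foot. The bead has 1.5 mm of play under the jaws and passes the ring and the fork's gap
- tube_foot (a point): Centre of the tube's lower end. At the start 10 mm above the bench, on the port axis
- stand: Wooden tube stand fixed on the bench, 70 x 140 x 60 mm, two bores 24 mm diameter, 50 mm deep, at y -35 (empty) and y +35 mm (holds a spare tube). Origin: centre of its underside, z up
- hole (a point): Centre of the mouth of the stand's empty bore, 60 mm above the bench; the bore's floor is 50 mm below. Axes as the stand
- spare: Bystander: shorter tube, 110 mm, standing in the stand's other bore, top 120 mm above the bench
- hammer: Bystander: hammer lying at the far right
- spanner: Bystander: spanner lying at the far left
- oil: Bystander: grey bottle, 56 x 130 mm
- tin: Bystander: tin, 72 x 85 mm
- bush: Bystander: brass stepped bush, 34 x 26 mm, to the right of and nearer than the manifold
- plug: Bystander: steel plug, 26 x 30 mm, to the left of and nearer than the manifold
- tube: The same tube; origin at its foot
Not all that is in view belongs to the job. What is shaped like the fork but turquoise is not meant.

How it is judged (in metres and radians):
On the way, in this order (a step that is already met when the one before it is completed fails the run):
1. the fork is home in the channel and holds the ring at least 5 mm down (x of fork in the frame of manifold between -0.095 and -0.06 m and y of fork in the frame of manifold between -0.008 and 0.008 m and z of fork in the frame of manifold between 0.043 and 0.055 m and value of joint collet above 0.005 m), for 0.2 s.
2. with the fork home and the ring held down, the tube's foot is drawn up along the port axis, clear of the jaws (all of step 1 and z of tube_foot in the frame of manifold above 0.045 m and horizontal distance between tube_foot and port below 0.02 m), for 0.05 s.
At the end, for the whole second after the job is handed in: The tube stands in the empty bore (foot at least 42 mm below the mouth, within 12 mm of its axis, tilted less than 0.3 rad), at rest; the fork is still home in the channel (its origin 60 to 95 mm before the port axis, within 8 mm of mid-channel, 43 to 55 mm up) with the ring at least 5 mm down (all of step 1 and horizontal distance between tube_foot and hole below 0.012 m and z of tube_foot in the frame of hole below -0.042 m and angle between tube_foot's own z axis and vertical below 0.3 rad and linear speed of each of tube, fork below 0.02 m/s); the robot touches nothing.
It fails at once if the fork is forced: more than 50 N between fork and manifold, all contacts added up (contact force between fork and manifold above 50 N).
It fails at once if the tube is forced: more than 25 N between tube and manifold (pulled against the jaws, bent over) (contact force between tube and manifold above 25 N).
It fails at once if a bystander is moved more than 30 mm (distance of any of spare, hammer, spanner, oil, tin, bush, plug from where it was at the start of the episode above 0.03 m).
It also fails if it takes over 72 s, if anything falls off the work surface, if the arm or the gripper's body presses on something with over 40 N, if the wrist force passes 120 N, or if a joint passes its speed limit or range.

## Robot

A 6-joint arm with a two-finger parallel gripper is mounted at the origin on the work surface. World frame = base frame: x ahead of the robot, y to its left, z up, the work surface at z = 0. Lengths are in m, angles in degrees, forces in N, time in s.
With the tool pointing down it reaches from about 0.4 to 0.825 m from the base axis. Payload 7 kg.
Tool frame: the origin (TCP) lies midway between the tips of the shut fingers; the grasp point (between the pads) lies 19 mm behind it; z points along the fingers, y is the direction in which the jaws open and shut (so a half turn about z gives the same grasp; the last joint's range is limited). The gripper opens to 88 mm and grips with 3 to 60 N. Pads are 19 mm wide; open, the fingers measure 130 mm over their backs; the gripper's body (78 mm by 193 mm) begins 47 mm behind the grasp point.
Start: joints at [-48.925, 20.546, 0.682, 0, -70.136, -16.507], TCP at [0.281, -0.614, 0.227] pointing down, gripper open.
Joint ranges: [-176.03, 176.03], [-82.01, 121.73], [-58.28, 71.71], [-173.87, 95.51], [-174.79, -0.11], [-173.66, 173.66]. Speed limits (degrees/s): [136.94, 136.94, 172.46, 180, 180, 180].

## Interface

Orientations are given as a 3x3 rotation matrix whose columns are the frame's x, y, z axes.
In Python, from rig import robot gives the robot as it stands. Calls block until the motion is done:
- robot.goto(position, orientation): joint-space move of the TCP to a pose.
- robot.servo_line(position, ori=None, speed=0.15): straight line of the TCP; ori=None keeps the orientation; speed is the mean speed in m/s.
- robot.movej(angles): joint-space move.
- robot.move_gripper(opening): opening from 0.0 (shut) to 1.0 (fully open); the grip force is fixed at half the most; returns when the fingers have stopped.
- robot.dwell(seconds).
- robot.ik(position, orientation): joint angles nearest the present ones, or None.
- robot.grab_frame(name): name is "side" or "top"; returns (picture, depth): 420x560x3 uint8, red, green, blue; 420x560 float32, m along the optical axis (not along the pixel's ray), 0 where there is no reading.
- robot.camera_info(name): a dict with "vfov" (degrees; the focal length in pixels is half the picture's height over the tangent of half this angle, whatever the lens; pixels are square), "cx", "cy" (the principal point, pixels), "view" (4x4, takes a point from world to camera coordinates). Camera axes: x right, y down, z forward; pixel columns grow to the right and rows downward; lengths in m; the calibration is good to about 2 mm. A picture is of the moment at which its call begins. camera_info takes no time and is no camera call.
A pose or a line that the arm cannot do raises robot.Unreachable and nothing moves.
- robot.job_done(): hands the job in, once; it reports no verdict.
Readings, each from a call of its own:
- robot.read_t(): time.
- robot.read_qpos(): joint angles.
- robot.read_qvel(): joint speeds.
- robot.read_effort(): joint torques, N m.
- robot.read_position(): TCP position.
- robot.read_tcp_rot(): TCP orientation.
- robot.read_force(): force on the tool from outside, world axes, zero at the start.
- robot.read_ft_torque(): the same for the moment, N m.
- robot.read_grip_width(): opening from 0.0 (shut) to 1.0 (fully open).
Only numpy, scipy, OpenCV 4.12 (cv2) and the standard library are available. Lean on these libraries where they do the work, as an engineer would, in place of code of your own. Each camera call takes 0.05 s, during which the arm holds its last target. There are 200 camera calls.

## Working session

There is one attempt and no reset: what is moved stays moved. The work goes in short steps, each a Python script; the robot and the scene stay as the last script left them, time stands still between calls to the robot, and variables do not carry over. Pictures are saved under pics/ and viewed, about 8 in all and at most 12, crops included, and the job is handed in when it is done.

```bash
ls; mkdir -p pics; cat > h.py <<'E'
import numpy as np, cv2
from rig import robot
def K(n):
    c=robot.camera_info(n); f=210/np.tan(np.radians(c['vfov'])/2); return c,f,np.array(c['view']).reshape(4,4)
def world(n,d):
    "per-pixel world points from depth"
    c,f,V=K(n); v,u=np.mgrid[:420,:560]
    P=np.stack([(u-c['cx'])/f*d,(v-c['cy'])/f*d,d,np.ones_like(d)],-1)
    return (P@np.linalg.inv(V).T)[...,:3]
def at_z(n,u,v,z):
    "pixel ray cut at height z"
    c,f,V=K(n); I=np.linalg.inv(V); o=I[:3,3]; r=I[:3,:3]@[(u-c['cx'])/f,(v-c['cy'])/f,1]
    return o+r*(z-o[2])/r[2]
def proj(n,p):
    c,f,V=K(n); q=V@np.append(p,1); return q[0]/q[2]*f+c['cx'],q[1]/q[2]*f+c['cy']
def snap(n,name,crop=None,s=1):
    im,d=robot.grab_frame(n); np.savez('pics/'+name,im=im,d=d)
    save(im,name,crop,s); return im,d
def save(im,name,crop=None,s=1):
    if crop: im=im[crop[1]:crop[3],crop[0]:crop[2]]
    cv2.imwrite(f'pics/{name}.png',cv2.resize(im[...,::-1],None,fx=s,fy=s,interpolation=cv2.INTER_CUBIC))
E
python3 - <<'E'
from h import *
for n in('top','side'):
    c,f,V=K(n); print(n,c['vfov'],c['cx'],c['cy'],f); print(np.linalg.inv(V).round(3))
    im,d=snap(n,n+'0',s=1.4)
print(robot.read_t())
E
```

```text
pics
top 57.912672414021635 273.0280198844046 211.0472227439038 379.53185410222716
[[ 0.023 -0.991  0.134  0.444]
 [-1.    -0.021  0.018  0.05 ]
 [-0.015 -0.135 -0.991  0.97 ]
 [ 0.     0.     0.     1.   ]]
side 48.95428699006527 287.1003555868186 217.0903446874175 461.29050898881394
[[-0.694 -0.537  0.479 -0.052]
 [-0.72   0.52  -0.46   0.647]
 [-0.003 -0.664 -0.748  1.046]
 [ 0.     0.     0.     1.   ]]
0.1
```

View pics/top0.png

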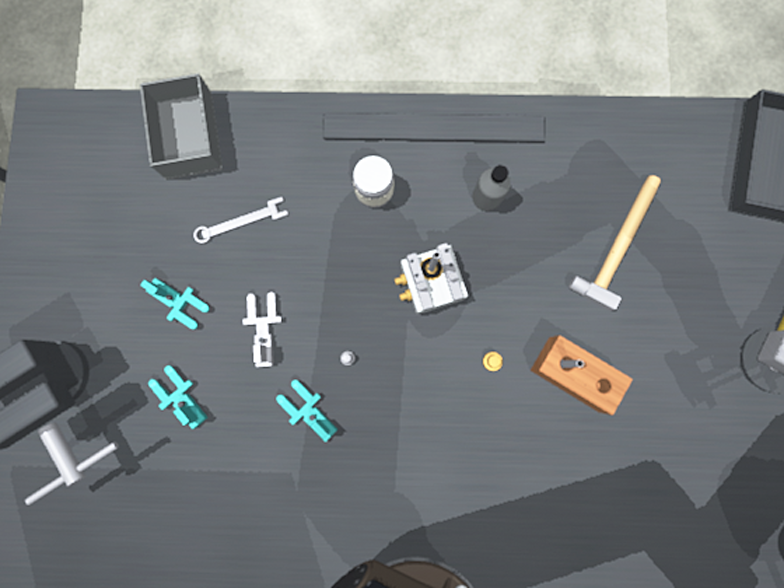

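View pics/side0.png

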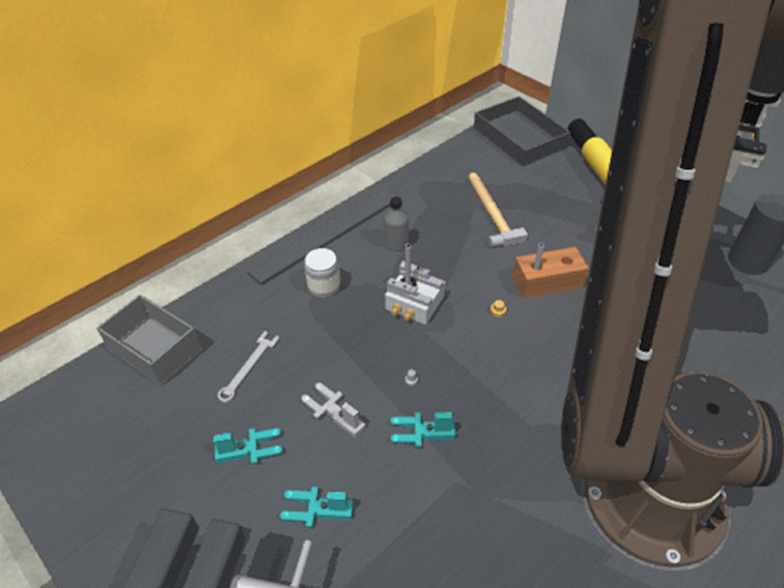

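The loose forks in the top view are the plain steel one at about (263,330) and three turquoise ones at about (175,300), (178,397) and (307,410). I choose the steel one and check it in a close crop.

```bash
python3 - <<'E'
from h import *
z=np.load('pics/top0.npz'); im,d=z['im'],z['d']; save(im,'cropA',(165,165,341,270),4.5)
save(im,'cropB',(290,165,460,305),4.6)
W=world('top',d)
np.save('pics/W.npy',W)
def box(name,u0,v0,u1,v1,zlo,zhi):
    w=W[v0:v1,u0:u1].reshape(-1,3); m=(w[:,2]>zlo)&(w[:,2]<zhi); p=w[m]
    uv=np.argwhere(((W[v0:v1,u0:u1,2]>zlo)&(W[v0:v1,u0:u1,2]<zhi)))[:,::-1]+[u0,v0]
    r=cv2.minAreaRect(p[:,:2].astype(np.float32)*1000); print(name,len(p),'z',np.median(p[:,2]).round(4),'rect',r,'mean',p.mean(0).round(4))
box('fork blade',165,200,205,265,.005,.025)
box('fin',165,200,205,265,.045,.08)
box('manifold strips',280,165,345,230,.05,.062)
box('rails',280,165,345,230,.066,.085)
box('tube',280,165,345,200,.13,.2)
box('stand',370,230,460,305,.05,.07)
box('spare',370,230,460,305,.1,.14)
E
```

```text
fork blade 605 z 0.0172 rect ((517.5054931640625, 294.1763916015625), (161.72999572753906, 98.21063995361328), 2.7089426517486572) mean [0.5156 0.2816 0.0162]
fin 80 z 0.0621 rect ((463.9035339355469, 277.98028564453125), (28.9862117767334, 13.015649795532227), 4.063971996307373) mean [0.4639 0.2763 0.0606]
manifold strips 367 z 0.0585 rect ((600.7319946289062, -24.801788330078125), (95.97415161132812, 85.43916320800781), 17.051496505737305) mean [ 0.5902 -0.0278  0.0577]
rails 379 z 0.0743 rect ((616.4158935546875, -18.78887939453125), (64.96403503417969, 72.1903076171875), 19.165334701538086) mean [ 0.6161 -0.0186  0.0744]
tube 40 z 0.1595 rect ((618.2550659179688, -17.829532623291016), (10.925835609436035, 10.490933418273926), 2.798649787902832) mean [ 0.6169 -0.0177  0.1547]
stand 1700 z 0.0615 rect ((439.5054016113281, -278.99456787109375), (141.1222686767578, 70.956298828125), 59.3173942565918) mean [ 0.4391 -0.2778  0.0612]
spare 42 z 0.1202 rect ((457.4253234863281, -247.879150390625), (10.402608871459961, 11.004799842834473), 31.02250099182129) mean [ 0.4573 -0.2467  0.1166]
```

View pics/cropA.png

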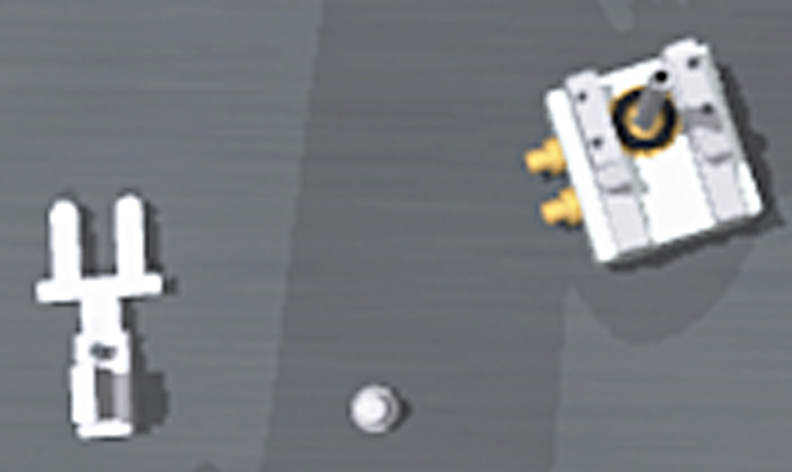

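View pics/cropB.png

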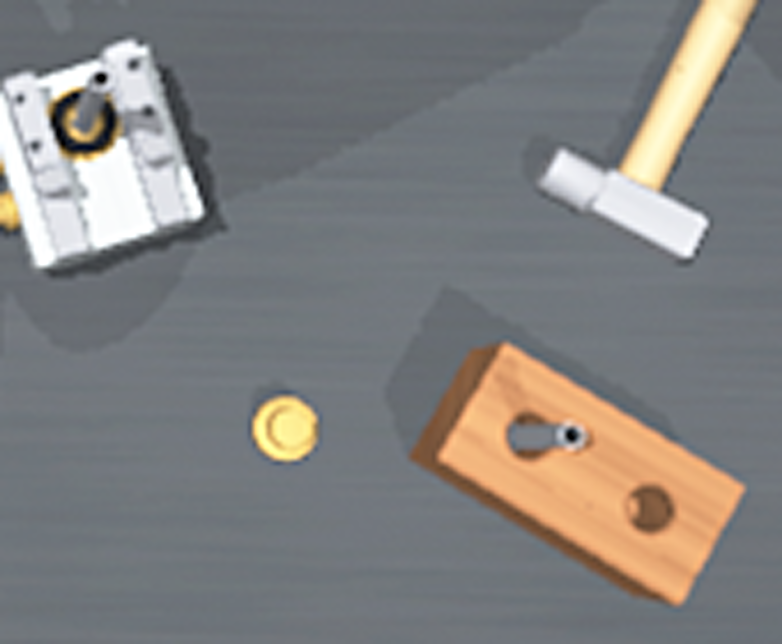

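```bash
python3 - <<'E'
from h import *
W=np.load('pics/W.npy')
def A(x,y): return 165+(x+.5)/4.5-.5,165+(y+.5)/4.5-.5
pts={'noseL':(64,197,.016),'noseR':(129,193,.016),'cbL':(38,291,.016),'cbR':(162,284,.016),'rearL':(78,437,.016),'rearR':(131,434,.016),
'blkFL':(600,262,.058),'blkFR':(762,212,.058),'blkBL':(548,92,.05),'ring':(645,121,.057),'tubetop':(661,76,.16),'railBL':(585,72,.073),'railBR':(690,40,.073)}
for k,(x,y,z) in pts.items(): print(k,(at_z('top',*A(x,y),z)*1000).round(1))
def seg(W,zlo,zhi,box):
    m=(W[...,2]>zlo)&(W[...,2]<zhi)&(W[...,0]>box[0])&(W[...,0]<box[1])&(W[...,1]>box[2])&(W[...,1]<box[3]); return W[m]
S=np.load('pics/side0.npz'); WS=world('side',S['d'])
for nm,w in(('top',W),('side',WS)):
    for o,zl,zh,b in(('fork',.006,.03,(.42,.63,.235,.33)),('fin',.05,.075,(.42,.63,.235,.33)),('man',.04,.09,(.52,.68,-.1,.06)),('rails',.068,.09,(.52,.68,-.1,.06)),('tube',.10,.155,(.52,.68,-.1,.06)),('tubetop',.153,.2,(.52,.68,-.1,.06)),('stand',.055,.066,(.3,.55,-.4,-.15)),('spare',.08,.2,(.4,.5,-.3,-.2))):
        p=seg(w,zl,zh,b)
        if len(p)<5: print(nm,o,len(p));continue
        c,s,a=cv2.minAreaRect((p[:,:2]*1000).astype(np.float32)); print(nm,o,len(p),np.round(c,1),np.round(s,1),round(a,1),'mean',(p.mean(0)*1000).round(1))
E
```

```text
noseL [575.2 307.7  16. ]
noseR [578.2 270.9  16. ]
cbL [521.5 319.4  16. ]
cbR [527.  249.6  16. ]
rearL [440.7 292.3  16. ]
rearR [443.  262.8  16. ]
blkFL [540.2   5.8  58. ]
blkFR [569.1 -80.8  58. ]
blkBL [634.2  35.2  50. ]
ring [617.7 -17.5  57. ]
tubetop [620.4 -17.5 160. ]
railBL [640.7  16.   73. ]
railBR [659.3 -40.   73. ]
top fork 589 [513.6 284.9] [ 90.4 176.8] 87.6 mean [514.4 281.   17. ]
top fin 76 [463.9 278. ] [29. 13.] 4.1 mean [463.7 276.5  61.2]
top man 1426 [601.7 -24. ] [96.6 92.5] 18.8 mean [598.7 -22.8  57.5]
top rails 381 [616.4 -18.8] [65.  72.2] 19.2 mean [616.2 -18.7  74.5]
top tube 27 [615.7 -16.5] [11.6  5.8] 62.2 mean [614.7 -16.5 130.5]
top tubetop 28 [618.3 -18. ] [10.3 10.7] 7.3 mean [617.8 -18.1 160.5]
top stand 1648 [ 439.4 -278.9] [141.  71.] 59.1 mean [ 439.  -278.4   61.4]
top spare 55 [ 457.3 -247.6] [10.6 11.4] 28.0 mean [ 457.1 -246.   110.3]
side fork 513 [508.9 278.1] [140.7  74.8] 19.0 mean [509.7 289.5  15.9]
side fin 73 [463.  282.9] [31.1 13.4] 8.0 mean [462.2 283.9  59.2]
side man 876 [601.1 -16. ] [99.2 93.1] 19.8 mean [596.8 -11.5  57.3]
side rails 220 [616.6 -13.7] [65.6 77.2] 19.5 mean [613.8  -9.3  73.6]
side tube 57 [615.3 -10.4] [8.7 9.3] 44.4 mean [615.8 -10.8 127.3]
side tubetop 16 [618.2 -13. ] [8.4 9.9] 45.8 mean [617.5 -12.3 158.8]
side stand 731 [ 440.4 -273.5] [143.1  77.6] 59.0 mean [ 437.4 -272.2   59.6]
side spare 50 [ 457.3 -242.6] [11.6 12.5] 24.0 mean [ 456.6 -241.6  104.6]
```

```bash
cat >> h.py <<'E'
def R(yaw,flip=False):
    a=np.radians(yaw+(180 if flip else 0)); c,s=np.cos(a),np.sin(a)
    return np.array([[c,s,0],[s,-c,0],[0,0,-1.]])
def segc(W,zlo,zhi,box):
    m=(W[...,2]>zlo)&(W[...,2]<zhi)&(W[...,0]>box[0])&(W[...,0]<box[1])&(W[...,1]>box[2])&(W[...,1]<box[3]); p=W[m]
    c,s,a=cv2.minAreaRect((p[:,:2]*1000).astype(np.float32)); return len(p),np.round(c,1),np.round(s,1),round(a,1),(p.mean(0)*1000).round(1)
E
python3 - <<'E'
from h import *
print(np.round(robot.read_tcp_rot(),2).tolist())
for nm,p,y in(('fork',(.4635,.2805,.021),4.7),('home',(.535,-.045,.07),19.2),('tube',(.6186,-.0155,.101),19.2),('tubeup',(.6186,-.0155,.27),19.2),('hole',(.4215,-.307,.101),-30.7),('holeup',(.4215,-.307,.27),-30.7)):
    for f in(0,1):
        q=robot.ik(p,R(y,f)); print(nm,f,None if q is None else np.round(q,0))
E
```

```text
[[-0.91, -0.42, -0.0], [-0.42, 0.91, 0.0], [0.0, 0.0, -1.0]]
fork 0 [ 52.  21. -30.   0. -39.  43.]
fork 1 [  52.   21.  -30.   -0.  -39. -137.]
home 0 [ 16.  17. -28.   0. -45.  93.]
home 1 [ 16.  17. -28.   0. -45. -87.]
tube 0 [ 17.  21. -16.   0. -53.  93.]
tube 1 [ 17.  21. -16.   0. -53. -87.]
tubeup 0 [ 17.  14.  -3.   0. -73.  93.]
tubeup 1 [ 17.  14.  -3.   0. -73. -87.]
hole 0 [-14.  13. -28.   0. -49.  74.]
hole 1 [ -14.   13.  -28.    0.  -49. -106.]
holeup 0 [-14.   4. -15.   0. -71.  74.]
holeup 1 [ -14.    4.  -15.    0.  -71. -106.]
```

```bash
python3 - <<'E'
from h import *
r=R(4.7)
q=robot.read_qpos()
robot.goto((.4635,.2805,.20),r); print(robot.read_t())
robot.servo_line((.4635,.2805,.021),speed=.1)
print(robot.read_force().round(1))
robot.move_gripper(0.0); print('w',robot.read_grip_width()*88,robot.read_force().round(1))
robot.servo_line((.4635,.2805,.12),speed=.1)
print('w',robot.read_grip_width()*88,robot.read_force().round(1),robot.read_t(),robot.read_position().round(4))
im,d=snap('top','t1',(120,130,350,300),3.4)
W=world('top',d)
b=(.42,.63,.22,.34)
for zl,zh in((.1,.125),(.108,.122)): print(segc(W,zl,zh,b))
E
```

```text
3.2917
[0.2 0.4 0. ]
w 11.894766411566284 [-0.5  0.6 -1.1]
w 12.2092568564502 [ 0.6 -0.5 -2.7] 7.5417 [0.4631 0.2802 0.1193]
(436, array([541.5, 282.9]), array([62.5, 66.4]), 5.0, array([538.4, 283.4, 115.2]))
(423, array([541.5, 282.9]), array([62.5, 66.4]), 5.0, array([538.5, 283.2, 115.5]))
```

View pics/t1.png

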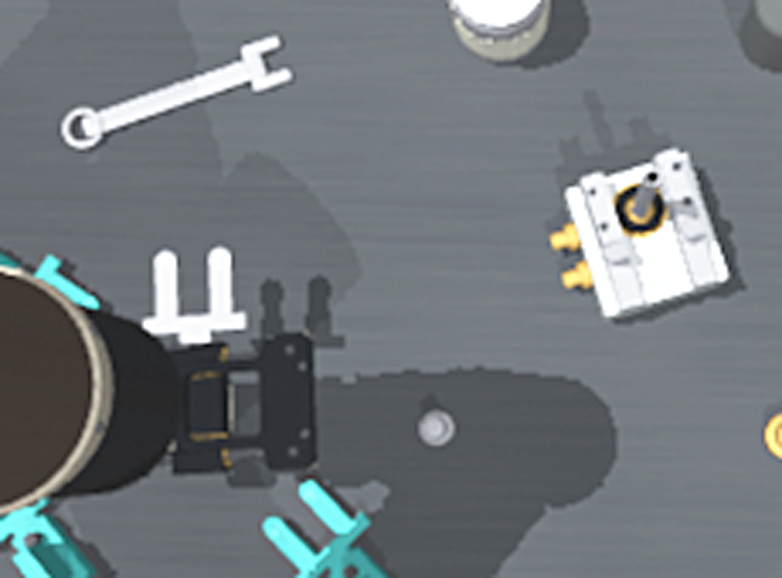

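```bash
cat >> h.py <<'E'
PORT=np.array([.6186,-.0145]); YAW=19.2
def M(x,y,z,port=None,yaw=None):
    "manifold frame to world"
    p=PORT if port is None else port; a=np.radians(YAW if yaw is None else yaw)
    return np.array([p[0]+x*np.cos(a)-y*np.sin(a),p[1]+x*np.sin(a)+y*np.cos(a),z])
def Minv(p):
    a=np.radians(YAW); d=np.asarray(p)[...,:2]-PORT; return np.stack([d[...,0]*np.cos(a)+d[...,1]*np.sin(a),-d[...,0]*np.sin(a)+d[...,1]*np.cos(a)],-1)
E
python3 - <<'E'
from h import *
robot.servo_line((.463,.28,.14),speed=.1)
robot.servo_line(M(-.16,0,.14),ori=R(YAW),speed=.15)
robot.servo_line(M(-.16,0,.10),speed=.1)
p=robot.read_position(); print(p.round(4),Minv(p)*1000,robot.read_t(),robot.read_force().round(1))
im,d=snap('top','t2',(230,150,370,260),5.6)
W=world('top',d)
b=(.45,.60,-.14,.04)
for zl,zh in((.085,.105),(.09,.1)): print(segc(W,zl,zh,b))
print('rails',segc(W,.068,.085,(.58,.68,-.1,.06)))
im,d=snap('side','s2',(200,150,360,260),4.8); W=world('side',d)
print('side',segc(W,.085,.105,b),segc(W,.068,.085,(.58,.68,-.1,.06)))
E
```

```text
[ 0.4678 -0.067   0.1002] [-1.59711755e+02 -8.90339865e-03] 10.9583 [ 0.8 -0.3 -2.5]
(178, array([554.3, -39.2]), array([35.1, 50.1]), 19.4, array([554.3, -39.8,  96.4]))
(175, array([554.3, -39.2]), array([35.1, 50.1]), 19.4, array([554.3, -39.6,  96.5]))
rails (362, array([616.1, -19. ]), array([64.2, 72.1]), 18.9, array([617.4, -19.1,  74.5]))
side (152, array([509.9, -41.2]), array([132.6,  59.2]), 12.7, array([541.9, -32.5,  94.5])) (205, array([616.7, -13.5]), array([65.1, 74.8]), 16.7, array([615.1, -11.2,  73.1]))
```

View pics/t2.png

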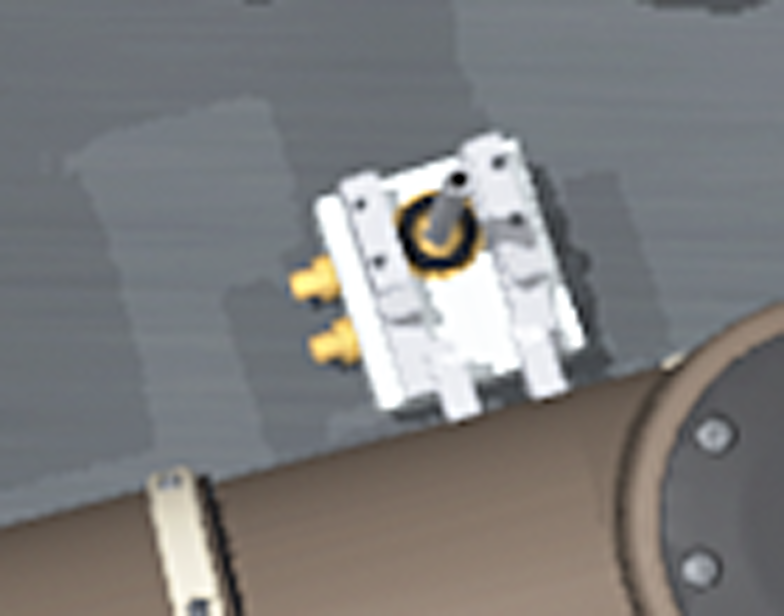

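```bash
sed -i 's/^PORT=.*/PORT=np.array([.6190,-.0155]); YAW=19.2/' h.py
python3 - <<'E'
from h import *
robot.servo_line(M(-.16,0,.10),speed=.1)
robot.servo_line(M(-.16,0,.073),speed=.05)
f0=robot.read_force(); t0=robot.read_ft_torque(); print(f0.round(2),t0.round(2),robot.read_t())
z=.073
while z>.0655:
    z-=.0005; robot.servo_line(M(-.16,0,z),speed=.01)
    f=robot.read_force()-f0; t=robot.read_ft_torque()-t0
    print(round(z,4),robot.read_position()[2].round(5),f.round(2),t.round(2),round(robot.read_t(),2))
    if f[2]>2.5: break
im,d=snap('top','t3',(230,150,370,260),5.6)
W=world('top',d); w=W[200:225,290:345]
E
```

```text
[-0.12  0.38 -3.07] [-0.13  0.16 -0.04] 12.0
0.0725 0.07272 [ 0.49 -0.37  0.58] [-0.03  0.06  0.04] 12.25
0.072 0.07206 [-0.7  -0.24  0.39] [-0.03  0.    0.05] 12.5
0.0715 0.07145 [0.27 0.2  0.21] [-0.03 -0.01  0.01] 12.75
0.071 0.07094 [-0.48 -1.35  0.5 ] [-0.03  0.    0.04] 13.0
0.0705 0.07046 [-0.35 -0.21  0.82] [-0.01  0.02  0.1 ] 13.25
0.07 0.06996 [ 0.59 -0.04  0.84] [ 0.   -0.01  0.04] 13.5
0.0695 0.06946 [ 0.29 -0.54  1.08] [0.03 0.04 0.03] 13.75
0.069 0.06899 [0.82 0.39 0.75] [-0.01  0.04  0.05] 14.0
0.0685 0.0687 [-2.02 -0.58  4.48] [0.01 0.37 0.07] 14.25
```

```bash
cat > push.py <<'E'
from h import *
import sys
a=np.radians(YAW); ax=np.array([np.cos(a),np.sin(a),0]); lat=np.array([-np.sin(a),np.cos(a),0])
def push(x0,x1,step,z,y=0,lim=26,speed=.015,f0=0):
    x=x0
    while x<x1-1e-6:
        x=min(x+step,x1); robot.servo_line(M(x,y,z),speed=speed)
        f=robot.read_force()-f0; t=robot.read_ft_torque(); p=robot.read_position()
        print('x %.1f got %s z %.2f  fax %.1f flat %.1f fz %.1f  T %s t %.2f'%(x*1e3,(Minv(p)*1e3).round(2),p[2]*1e3,f@ax,f@lat,f[2],t.round(2),robot.read_t()))
        if -(f@ax)>lim or abs(f@lat)>10 or abs(f[2])>15: print('STOP'); break
    return x
E
python3 - <<'E'
from push import *
z=.0697
robot.servo_line(M(-.16,0,z),speed=.02); f0=robot.read_force(); print(f0)
x=push(-.16,-.14,.005,z,f0=f0,speed=.03,lim=8)
x=push(x,-.115,.0025,z,f0=f0,lim=8)
snap('top','t4',(230,150,370,260),5.6)
E
```

```text
[ 0.76367976  0.89307578 -2.95337218]
x -155.0 got [-1.5475e+02  2.0000e-02] z 69.59  fax -1.3 flat 0.3 fz 0.3  T [-0.14  0.19 -0.02] t 14.87
x -150.0 got [-1.4981e+02  2.0000e-02] z 69.65  fax -0.9 flat -0.7 fz 0.6  T [-0.12  0.23  0.  ] t 15.18
x -145.0 got [-144.78    0.  ] z 69.68  fax -1.1 flat -0.6 fz 0.6  T [-0.12  0.21  0.02] t 15.50
x -140.0 got [-1.398e+02  1.000e-02] z 69.67  fax -1.6 flat 0.2 fz -0.1  T [-0.24  0.2   0.02] t 15.82
x -137.5 got [-1.374e+02  1.000e-02] z 69.70  fax -0.7 flat -0.6 fz -0.2  T [-0.16  0.19  0.04] t 16.13
x -135.0 got [-1.3489e+02 -1.0000e-02] z 69.69  fax -2.3 flat -0.5 fz -0.3  T [-0.12  0.19  0.03] t 16.45
x -132.5 got [-132.4   -0. ] z 69.68  fax -1.2 flat -0.5 fz 0.5  T [-0.15  0.23 -0.01] t 16.77
x -130.0 got [-129.9    0. ] z 69.67  fax -1.9 flat -0.9 fz 0.4  T [-0.16  0.2  -0.03] t 17.08
x -127.5 got [-1.2739e+02  1.0000e-02] z 69.69  fax -1.4 flat -0.0 fz -0.2  T [-0.16  0.17  0.02] t 17.40
x -125.0 got [-1.2492e+02  1.0000e-02] z 69.68  fax -1.3 flat 0.5 fz 0.1  T [-0.12  0.15  0.  ] t 17.72
x -122.5 got [-122.39    0.  ] z 69.69  fax -1.3 flat -1.0 fz 0.6  T [-0.18  0.2  -0.01] t 18.03
x -120.0 got [-1.1989e+02  1.0000e-02] z 69.68  fax -1.4 flat -1.2 fz -0.1  T [-0.11  0.2   0.01] t 18.35
x -117.5 got [-1.174e+02  1.000e-02] z 69.68  fax -1.2 flat -1.0 fz 0.0  T [-0.14  0.15 -0.02] t 18.67
x -115.0 got [-1.149e+02  2.000e-02] z 69.68  fax -1.9 flat 0.2 fz 0.5  T [-0.07  0.2   0.04] t 18.98
```

View pics/t4.png

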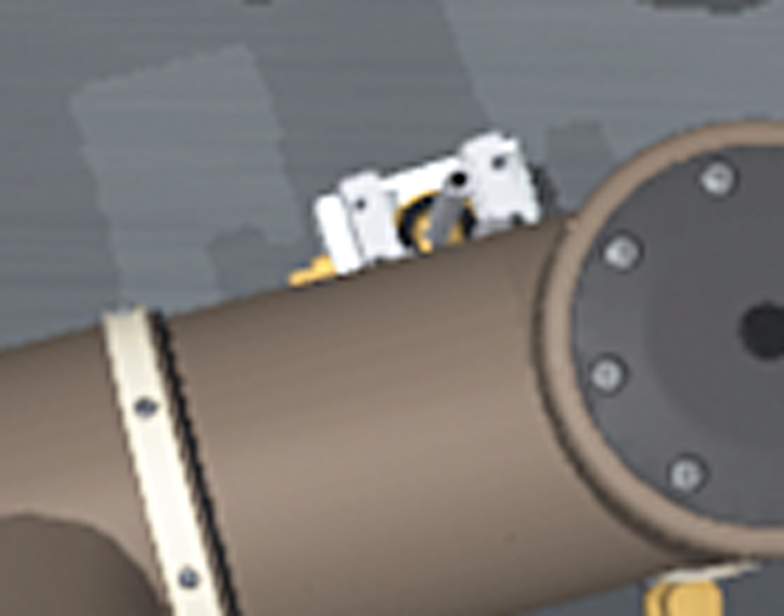

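The arm hides most of the manifold in this view. Lateral forces are about zero, so the tines have entered freely. I keep pushing under force watch.

```bash
python3 - <<'E'
from push import *
f0=np.array([.6,.6,-2.95])
x=push(-.115,-.105,.002,.0697,f0=f0,lim=20)
x=push(x,-.078,.001,.0697,f0=f0,lim=24,speed=.01)
E
```

```text
x -113.0 got [-1.1291e+02 -1.0000e-02] z 69.70  fax -1.9 flat 0.1 fz -0.1  T [-0.13  0.19 -0.02] t 19.32
x -111.0 got [-1.1089e+02 -1.0000e-02] z 69.69  fax -0.6 flat -0.5 fz 0.0  T [-0.14  0.19  0.02] t 19.60
x -109.0 got [-1.0889e+02 -1.0000e-02] z 69.69  fax -0.8 flat -0.5 fz -0.2  T [-0.14  0.21 -0.06] t 19.88
x -107.0 got [-106.9   -0. ] z 69.70  fax -1.2 flat -0.2 fz 0.5  T [-0.14  0.21 -0.03] t 20.17
x -105.0 got [-1.0488e+02 -3.0000e-02] z 69.71  fax -0.6 flat -0.4 fz -0.1  T [-0.17  0.17 -0.03] t 20.45
x -104.0 got [-1.0408e+02 -2.0000e-02] z 69.68  fax -1.1 flat -0.2 fz 0.4  T [-0.25  0.33  0.01] t 20.70
x -103.0 got [-1.0337e+02 -2.0000e-02] z 69.65  fax -3.5 flat 0.1 fz 1.0  T [-0.44  0.86 -0.03] t 20.95
x -102.0 got [-1.0292e+02 -2.0000e-02] z 69.54  fax -6.1 flat -0.2 fz 3.5  T [-0.69  1.72 -0.02] t 21.20
x -101.0 got [-1.0264e+02 -5.0000e-02] z 69.48  fax -8.4 flat -0.4 fz 5.2  T [-0.97  2.42 -0.01] t 21.45
x -100.0 got [-1.0249e+02 -4.0000e-02] z 69.33  fax -9.7 flat -0.1 fz 7.5  T [-1.16  3.12  0.02] t 21.70
x -99.0 got [-1.021e+02 -6.000e-02] z 69.24  fax -12.6 flat
[... 790 characters left out ...]
-3.000e-02] z 68.93  fax -18.5 flat 1.0 fz 12.9  T [-1.86  5.63  0.  ] t 23.95
x -90.0 got [-9.548e+01 -5.000e-02] z 68.94  fax -18.1 flat 0.3 fz 12.4  T [-1.88  5.69 -0.04] t 24.20
x -89.0 got [-9.479e+01 -4.000e-02] z 68.93  fax -18.5 flat 0.4 fz 12.9  T [-1.95  5.92  0.01] t 24.45
x -88.0 got [-9.394e+01 -5.000e-02] z 68.91  fax -19.6 flat 0.3 fz 13.2  T [-2.03  6.1   0.02] t 24.70
x -87.0 got [-9.311e+01 -4.000e-02] z 68.91  fax -18.8 flat 0.4 fz 14.2  T [-2.02  6.3   0.01] t 24.95
x -86.0 got [-9.211e+01 -6.000e-02] z 68.90  fax -20.2 flat 1.3 fz 13.7  T [-2.09  6.3   0.05] t 25.20
x -85.0 got [-9.15e+01 -5.00e-02] z 68.89  fax -21.7 flat -0.2 fz 15.8  T [-2.16  6.75 -0.  ] t 25.45
STOP
```

```bash
python3 - <<'E'
from push import *
f0=np.array([.6,.6,-2.95]); x=-.085; px=None
for i in range(40):
    x+=.0005; robot.servo_line(M(x,0,.0697),speed=.01)
    f=robot.read_force()-f0; p=Minv(robot.read_position())*1e3
    print('x %.1f got %.2f %.2f z %.2f fax %.1f flat %.1f fz %.1f t %.2f'%(x*1e3,*p,robot.read_position()[2]*1e3,f@ax,f@lat,f[2],robot.read_t()))
    if -(f@ax)>25 or abs(f[2])>22 or abs(f@lat)>8: print('STOP');break
    if px is not None and p[0]-px>1.5 : print('JUMP');break
    if p[0]>-86 and px is not None and p[0]-px<.12: print('STALL'); break
    px=p[0]
E
```

```text
x -84.5 got -91.14 -0.07 z 68.89 fax -21.5 flat 0.4 fz 16.6 t 25.70
x -84.0 got -90.83 -0.05 z 68.83 fax -23.3 flat -0.1 fz 16.0 t 25.95
x -83.5 got -90.76 -0.08 z 68.87 fax -23.2 flat 0.7 fz 17.2 t 26.20
x -83.0 got -89.92 -0.05 z 68.86 fax -22.2 flat 1.2 fz 16.5 t 26.45
x -82.5 got -89.83 -0.06 z 68.84 fax -23.4 flat 1.1 fz 17.4 t 26.70
x -82.0 got -89.16 -0.09 z 68.82 fax -23.7 flat -0.2 fz 16.6 t 26.95
x -81.5 got -89.10 -0.08 z 68.83 fax -24.9 flat 0.5 fz 18.3 t 27.20
x -81.0 got -88.64 -0.13 z 68.81 fax -23.8 flat 0.1 fz 18.4 t 27.45
x -80.5 got -87.93 -0.16 z 68.83 fax -24.0 flat 0.5 fz 17.4 t 27.70
x -80.0 got -87.90 -0.11 z 68.81 fax -25.7 flat 1.0 fz 19.2 t 27.95
STOP
```

```bash
python3 - <<'E'
from push import *
f0=np.array([.6,.6,-2.95]); x=-.0805; px=None
for i in range(34):
    z=.0700 if i<3 else .0702; x+=.0005 if i>5 else 0; robot.servo_line(M(x,0,z),speed=.01)
    f=robot.read_force()-f0; p=Minv(robot.read_position())*1e3
    print('x %.1f z %.1f got %.2f %.2f z %.2f fax %.1f flat %.1f fz %.1f T %s t %.2f'%(x*1e3,z*1e3,*p,robot.read_position()[2]*1e3,f@ax,f@lat,f[2],robot.read_ft_torque().round(1),robot.read_t()))
    if -(f@ax)>26.5 or abs(f[2])>22 or abs(f@lat)>8: print('STOP');break
    if px is not None and p[0]-px>1.5 : print('JUMP');break
    px=p[0]
E
```

```text
x -80.5 z 70.0 got -87.82 -0.05 z 68.89 fax -22.2 flat -0.2 fz 14.5 T [-2.4  7.3  0. ] t 28.20
x -80.5 z 70.0 got -87.84 -0.07 z 68.89 fax -22.2 flat 0.1 fz 14.9 T [-2.4  7.2  0.1] t 28.45
x -80.5 z 70.0 got -87.82 -0.05 z 68.89 fax -23.4 flat 0.8 fz 14.1 T [-2.4  7.2 -0. ] t 28.70
x -80.5 z 70.2 got -87.78 -0.05 z 68.95 fax -22.2 flat -0.6 fz 14.0 T [-2.5  7.1 -0. ] t 28.95
x -80.5 z 70.2 got -87.76 -0.05 z 68.98 fax -22.0 flat -0.2 fz 13.7 T [-2.4  7.   0.1] t 29.20
x -80.5 z 70.2 got -87.73 -0.02 z 68.99 fax -22.3 flat -0.3 fz 14.2 T [-2.4  7.1  0. ] t 29.45
x -80.0 z 70.2 got -87.76 -0.04 z 68.95 fax -22.5 flat -0.5 fz 14.5 T [-2.6  7.6  0. ] t 29.70
x -79.5 z 70.2 got -87.72 -0.06 z 68.95 fax -24.8 flat -0.1 fz 17.1 T [-2.6  8.   0.1] t 29.95
x -79.0 z 70.2 got -87.64 -0.03 z 68.90 fax -26.7 flat 1.3 fz 17.5 T [-2.8  8.4  0.1] t 30.20
STOP
```

```bash
python3 - <<'E'
from h import *
im,d=snap('side','s5',(240,150,350,250),7)
im,d=snap('top','t5',(265,160,345,230),5); print(robot.read_t())
a=cv2.imread('pics/s5.png');b=cv2.imread('pics/t5.png'); print(a.shape,b.shape)
E
```

```text
30.3
(700, 770, 3) (350, 400, 3)
```

View pics/s5.png

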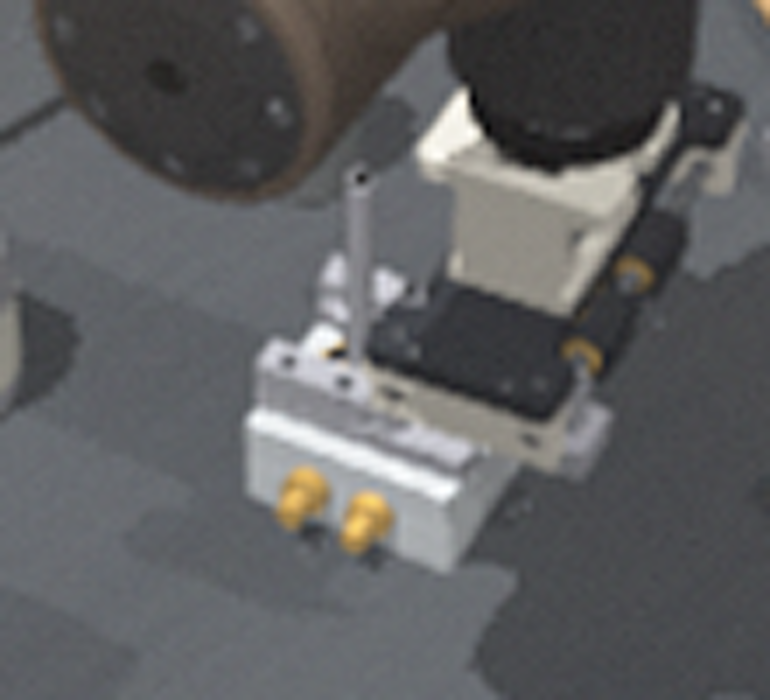

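```bash
python3 - <<'E'
import h; from h import *
h.PORT[:]=[.6182,-.0120]
d=np.load('pics/s5.npz')['d']; W=world('side',d); m=Minv(W)*1e3; z=W[...,2]*1e3
d0=np.load('pics/side0.npz')['d']; W0=world('side',d0); m0=Minv(W0)*1e3; z0=W0[...,2]*1e3
for nm,mm,zz in(('now',m,z),('start',m0,z0)):
    print(nm)
    for y in (33,29,25,21):
        print(y,[(int(x),round(float(np.median(zz[s])),1),int(s.sum())) for x in range(-70,34,5) for s in [(abs(mm[...,0]-x)<2.5)&(abs(mm[...,1]-y)<2)&(zz>30)&(zz<120)] if s.any()])
c=lambda p:tuple(((np.array(proj('side',p))-[240,150])*7).round())
for x in(-35,-20,30): print(x,c(M(x/1e3,.036,.073)),c(M(x/1e3,.036,.058)))
E
```

```text
now
33 [(-65, 47.5, 4), (-60, 52.5, 6), (-55, 55.8, 4), (-50, 54.4, 4), (-45, 52.9, 4), (-40, 49.2, 4), (-35, 52.7, 6), (-30, 59.7, 6), (-25, 61.9, 12), (-20, 68.5, 2), (-15, 61.0, 10), (-10, 63.8, 8), (-5, 62.5, 9), (0, 62.2, 7), (5, 63.1, 11), (10, 56.3, 7), (15, 59.2, 11), (20, 65.1, 7), (25, 54.6, 13), (30, 63.1, 6)]
29 [(-65, 53.1, 6), (-60, 61.9, 1), (-55, 57.9, 3), (-50, 58.0, 1), (-45, 59.2, 4), (-40, 58.6, 2), (-35, 59.3, 3), (-30, 64.4, 1), (-15, 72.0, 3), (0, 73.2, 3), (5, 69.6, 1), (10, 73.3, 2), (15, 72.0, 1), (20, 71.9, 4), (25, 74.8, 1), (30, 74.4, 1)]
25 [(-65, 43.8, 5), (-60, 59.0, 2), (-50, 57.8, 2), (-45, 57.4, 1), (-40, 59.2, 1), (-35, 56.9, 1), (-30, 59.9, 1), (-15, 74.0, 2), (-10, 73.2, 2), (-5, 74.5, 2), (0, 75.9, 1), (5, 71.6, 1), (10, 71.3, 2), (15, 71.8, 2), (25, 73.6, 1), (30, 71.2, 1)]
21 [(-65, 46.3, 4), (-55, 56.5, 1), (-40, 56.7, 1), (-35, 57.5, 1), (-15, 72.2, 1), (-5, 73.3, 4), (0, 73.0, 1), (5, 72.2, 2), (10, 71.4, 2), (15, 72.2, 1), (20, 71.5, 1), (25, 72.3, 4), (30, 72.5, 1)]
start
33 [(-65, 52.0, 5), (-60, 54.7, 5), (-55, 57.3, 4), (-50, 51.4, 4),
[... 722 characters left out ...]
5, 2), (-15, 73.9, 1), (-10, 76.6, 1), (-5, 72.5, 1), (0, 75.4, 2), (5, 73.9, 2), (10, 73.5, 1), (15, 74.9, 2), (20, 74.6, 2), (25, 72.8, 2), (30, 73.2, 1)]
21 [(-65, 44.2, 6), (-60, 57.2, 2), (-55, 58.1, 2), (-50, 58.1, 3), (-45, 58.3, 1), (-40, 56.7, 2), (-35, 58.3, 2), (-30, 66.7, 4), (-25, 71.1, 1), (-20, 70.1, 2), (-15, 72.5, 1), (-10, 73.2, 2), (-5, 73.0, 2), (0, 74.6, 1), (5, 70.7, 2), (10, 75.0, 2), (15, 74.8, 1), (20, 73.3, 1), (25, 72.6, 1)]
-35 (np.float64(395.0), np.float64(419.0)) (np.float64(395.0), np.float64(444.0))
-20 (np.float64(362.0), np.float64(407.0)) (np.float64(362.0), np.float64(431.0))
30 (np.float64(254.0), np.float64(367.0)) (np.float64(255.0), np.float64(392.0))
```

View pics/t5.png

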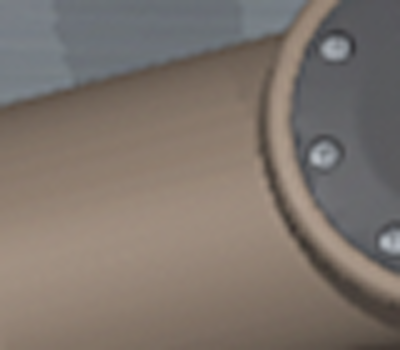

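```bash
python3 - <<'E'
import h; from h import *
h.PORT[:]=[.6182,-.0120]
A=np.load('pics/s5.npz');B=np.load('pics/side0.npz')
W=world('side',A['d']); m=Minv(W)*1e3; z=W[...,2]*1e3
df=B['d']-A['d']; g=A['im'].astype(int).mean(-1)-B['im'].astype(int).mean(-1)
for v in range(204,220):
    print(v,' '.join('%4d/%3d,%2d'%(g[v,u],m[v,u,0],m[v,u,1]) +('*' if df[v,u]>.004 else ' ') for u in range(286,304)))
c=lambda p:tuple((np.array(proj('side',p))).round(1))
for x in(-20,-28): print(x,c(M(x/1e3,.034,.064)),c(M(x/1e3,.034,.058)))
E
```

```text
204   18/  1,30*   15/  0,27    10/ -3,26     7/ -6,26    13/ -7,22    17/-11,23     2/-13,20     5/-50,90*   45/-53,90*   45/-56,90*   52/-59,91*   11/-62,91*  -69/-65,92* -132/-69,94* -153/-72,95* -181/-75,95* -185/-77,92* -190/-82,98*
205   17/  0,32    15/ -2,31    14/ -6,33    12/ -8,31    18/ -9,26    16/-13,26    15/-15,25     3/-47,84*  -35/-51,86*  -55/-55,87*  -28/-61,95*    6/-64,94*   -7/-65,92*  -80/-69,93* -104/-72,93* -121/-75,94* -136/-77,91* -154/-81,95*
206    8/  0,31    15/ -2,32    14/ -6,34    17/ -9,33    17/-12,31    14/-14,29    29/-16,27    16/-48,86*  -38/-52,88*  -77/-54,87*  -94/-57,86*  -39/-60,87*  -22/-63,87*  -79/-68,91*  -83/-72,94*  -78/-74,92*  -86/-77,93* -102/-79,90*
207   11/ -1,36    13/ -5,37     6/ -6,34    12/-10,35    11/-15,38*   19/-15,31    18/-18,31    22/-49,88*   -4/-50,84*  -30/-54,86*  -23/-56,85*   -3/-59,83*  -62/-62,85*  -88/-66,87*  -86/-70,88*  -82/-71,84*  -85/-76,89*  -83/-80,92*
208   16/  0,34    14/ -1,30    12/ -5,31    12/-10,34    11/-12,32    15/-17,36*    8/-20,35*    8/-22,33    12/-51,86*    4/-55,88*   30/-57,85*  
[... 2173 characters left out ...]
/-43,35    22/-45,33    16/-48,33    11/-52,35    11/-55,34 
218   14/ -4,43    13/ -7,41    18/-11,43    16/-14,43    14/-18,43    18/-21,44    15/-24,44    12/-27,43    19/-32,46*   26/-33,42    32/-37,44    27/-40,43    19/-43,41    11/-44,38    12/-47,37    12/-50,38    18/-53,37    21/-56,36 
219    8/ -7,48*   13/ -9,45    19/-11,42    17/-15,44    14/-17,42    15/-20,42    14/-24,43    12/-28,44    16/-31,43    12/-34,44    18/-36,41    20/-41,45*   20/-44,43    18/-46,42    17/-49,40    16/-50,37    18/-54,38    18/-56,37 
-20 (np.float64(292.1), np.float64(209.8)) (np.float64(292.0), np.float64(211.2))
-28 (np.float64(294.5), np.float64(210.7)) (np.float64(294.5), np.float64(212.1))
```

```bash
python3 - <<'E'
from push import *
f0=np.array([.6,.6,-2.95])
for x,y,z in((-.0795,0,.0704),(-.0795,0,.0707),(-.0795,.001,.0707),(-.0795,-.001,.0707),(-.0795,0,.0707),(-.0785,0,.0707),(-.0785,0,.0712),(-.0785,0,.0712)):
    robot.servo_line(M(x,y,z),speed=.01)
    f=robot.read_force()-f0; p=robot.read_position(); q=Minv(p)*1e3
    print('x %.1f y %.1f z %.1f got %.2f %.2f z %.2f fax %.1f flat %.1f fz %.1f T %s t %.2f'%(x*1e3,y*1e3,z*1e3,*q,p[2]*1e3,f@ax,f@lat,f[2],robot.read_ft_torque().round(1),robot.read_t()))
    if -(f@ax)>29: print('STOP');break
E
```

```text
x -79.5 y 0.0 z 70.4 got -87.65 -0.04 z 68.98 fax -24.4 flat 0.0 fz 15.0 T [-2.7  7.7 -0. ] t 30.55
x -79.5 y 0.0 z 70.7 got -87.63 -0.02 z 69.11 fax -24.4 flat -1.4 fz 13.2 T [-2.7  7.5  0. ] t 30.80
x -79.5 y 1.0 z 70.7 got -86.19 0.62 z 69.41 fax -10.4 flat -2.1 fz 7.5 T [-1.3  2.   0.1] t 31.05
x -79.5 y -1.0 z 70.7 got -85.17 -0.47 z 69.66 fax -17.7 flat 2.5 fz 11.9 T [-0.6  6.1 -0.2] t 31.40
x -79.5 y 0.0 z 70.7 got -85.14 -0.18 z 69.71 fax -16.8 flat -1.6 fz 10.2 T [-2.3  5.4 -0.2] t 31.65
x -78.5 y 0.0 z 70.7 got -85.08 -0.21 z 69.69 fax -20.6 flat -1.3 fz 13.5 T [-2.6  6.5 -0.3] t 31.90
x -78.5 y 0.0 z 71.2 got -85.04 -0.17 z 69.85 fax -19.1 flat -1.7 fz 11.0 T [-2.6  5.9 -0.3] t 32.15
x -78.5 y 0.0 z 71.2 got -85.09 -0.20 z 69.83 fax -19.6 flat -1.7 fz 10.6 T [-2.6  6.  -0.2] t 32.40
```

```bash
python3 - <<'E'
from push import *
f0=np.array([.6,.6,-2.95])
for x,y,z in((-.0785,.001,.0705),(-.0785,-.001,.0705),(-.0785,0,.0705),(-.083,0,.0700),(-.085,0,.0697)):
    robot.servo_line(M(x,y,z),speed=.01)
    f=robot.read_force()-f0; p=robot.read_position(); q=Minv(p)*1e3
    print('x %.1f y %.1f z %.1f got %.2f %.2f z %.2f fax %.1f flat %.1f fz %.1f T %s t %.2f'%(x*1e3,y*1e3,z*1e3,*q,p[2]*1e3,f@ax,f@lat,f[2],robot.read_ft_torque().round(1),robot.read_t()))
    if -(f@ax)>29: print('STOP');break
E
```

```text
x -78.5 y 1.0 z 70.5 got -85.05 0.06 z 69.64 fax -20.2 flat -6.6 fz 13.9 T [-4.2  5.9 -0.3] t 32.67
x -78.5 y -1.0 z 70.5 got -85.10 -0.58 z 69.44 fax -21.3 flat 2.5 fz 15.2 T [-1.   7.  -0.1] t 33.02
x -78.5 y 0.0 z 70.5 got -85.08 -0.31 z 69.49 fax -20.4 flat -2.2 fz 13.9 T [-2.8  6.3 -0.2] t 33.27
x -83.0 y 0.0 z 70.0 got -85.29 -0.25 z 69.86 fax -10.4 flat -1.4 fz 7.8 T [-1.5  3.  -0.2] t 33.88
x -85.0 y 0.0 z 69.7 got -85.30 -0.22 z 69.81 fax -5.6 flat -2.5 fz 5.8 T [-1.4  1.5 -0.3] t 34.23
```

```bash
python3 - <<'E'
from h import *
robot.move_gripper(0.5); p=robot.read_position(); print(p,Minv(p)*1e3,robot.read_t())
robot.servo_line([p[0],p[1],.20],speed=.2)
robot.goto((.45,-.25,.28),R(0)); print(robot.read_t())
im,d=snap('top','t6',(265,150,365,225),7.5); W=world('top',d)
print('rails',segc(W,.068,.085,(.57,.68,-.1,.06)),'tubetop',segc(W,.153,.2,(.52,.68,-.1,.06)))
print('fin',segc(W,.098,.125,(.48,.59,-.1,.02)))
print('handle/crossbar',segc(W,.060,.0675,(.48,.61,-.1,.02)))
im,d=snap('side','s6',(240,150,350,235),7); W=world('side',d)
print('tubetop',segc(W,.153,.2,(.52,.68,-.1,.06)),'fin',segc(W,.098,.125,(.48,.59,-.1,.02)))
E
```

```text
[ 0.53876498 -0.04343367  0.06970162] [-8.49585063e+01  6.72117070e-03] 34.975
36.7167
rails (472, array([606.8, -22.2]), array([84.3, 72.3]), 18.7, array([612.8, -19.2,  73.6])) tubetop (29, array([618.1, -18. ]), array([10.7, 10.8]), 38.7, array([617.8, -17.9, 160.8]))
fin (78, array([538.4, -45.9]), array([30.2, 11.6]), 18.9, array([538.3, -45. , 111.2]))
handle/crossbar (246, array([569.6, -34.9]), array([110.3,  69.8]), 20.4, array([571. , -32.7,  64.8]))
tubetop (16, array([618.4, -13.1]), array([ 8.4, 13.3]), 45.6, array([617.7, -12.4, 158.3])) fin (65, array([538.4, -39.6]), array([30.6, 18. ]), 24.0, array([537.6, -39. , 107.7]))
```

View pics/t6.png

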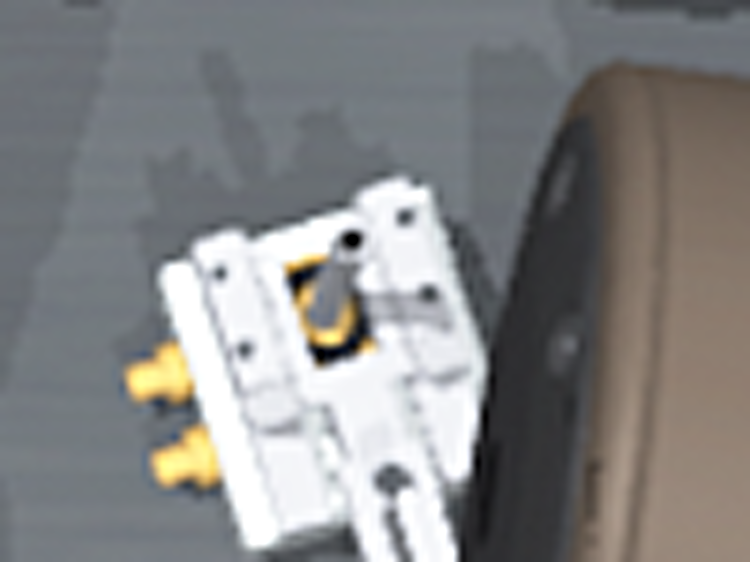

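```bash
python3 - <<'E'
from push import *
T=np.array([.6187,-.0158])
robot.goto((*T,.205),R(YAW)); 
robot.servo_line((*T,.101),speed=.12); f0=robot.read_force(); print(robot.read_position().round(4),f0.round(1),robot.read_t())
robot.move_gripper(.2); f=robot.read_force()-f0; print('.2',(f@ax).round(2),(f@lat).round(2),f[2].round(2))
robot.move_gripper(0.); f=robot.read_force()-f0; print('0',(f@ax).round(2),(f@lat).round(2),f[2].round(2),'w',robot.read_grip_width()*88,Minv(robot.read_position())*1e3)
for k in range(1,9):
    robot.servo_line((*T,.101+.0006*k),speed=.01); f=robot.read_force()-f0
    print(robot.read_position()[2].round(4),(f@ax).round(2),(f@lat).round(2),f[2].round(2),robot.read_grip_width()*88,robot.read_t())
    if f[2]<-9 or abs(f@lat)>8: print('STOP');break
E
```

```text
[ 0.6193 -0.0159  0.1018] [-0.8 -0.1  0.9] 38.975
.2 0.69 -0.68 -1.31
0 1.16 0.01 -1.11 w 10.680441036989526 [-0.37012734 -0.18715459]
0.1016 0.26 1.64 -1.42 10.79754537975849 40.2083
0.1022 0.15 0.13 -0.87 10.917092948587563 40.4583
0.1028 0.67 0.7 -1.56 11.114427018951522 40.7083
0.1035 0.6 0.16 -2.07 10.789660518227217 40.9583
0.1041 0.62 0.75 -1.55 10.796211944926064 41.2083
0.1047 -0.04 0.2 -1.58 10.669569970186451 41.4583
0.1053 0.55 1.02 -0.72 10.525838224164556 41.7083
0.1058 0.91 -0.12 -1.87 10.951672189157863 41.9583
```

```bash
python3 - <<'E'
from push import *
T=np.array([.6187,-.0158]); f0=robot.read_force()
robot.servo_line((*T,.15),speed=.05); print((robot.read_force()-f0).round(1))
robot.servo_line((*T,.24),speed=.12); print(robot.read_t(),robot.read_grip_width()*88)
H=np.array([.4216,-.3070])
print(robot.ik((*H,.101),R(45)),robot.ik((*H,.24),R(45)))
robot.servo_line((*H,.24),ori=R(45),speed=.18); print(robot.read_t())
robot.servo_line((*H,.165),speed=.1)
im,d=snap('top','t7',(370,220,470,300),7.5); W=world('top',d)
print(robot.read_position().round(4),robot.read_t())
b=(.33,.55,-.4,-.2)
print('stand',segc(W,.055,.066,b)); print('spare',segc(W,.11,.14,(.43,.5,-.28,-.21)))
im,d=snap('side','s7',(345,150,455,235),7); W=world('side',d)
print('stand',segc(W,.055,.066,b))
for zl,zh in((.075,.09),(.09,.11),(.11,.14)): 
  try: print('tube side',zl,segc(W,zl,zh,(.39,.45,-.34,-.27)))
  except Exception as e: print(zl,'none')
E
```

```text
[-0.4 -0.1  0.1]
43.8917 10.531360230702845
[-14.48359319  13.10836002 -28.1433365    0.         -48.74830348
 149.48359319] [-14.48359319   5.49262642 -17.29993894   0.         -67.20743464
 149.48359319]
45.9917
[ 0.4221 -0.3072  0.1657] 46.9417
stand (0, array([0., 0.]), array([0., 0.]), 0.0, array([nan, nan, nan]))
spare (0, array([0., 0.]), array([0., 0.]), 0.0, array([nan, nan, nan]))
stand (684, array([ 439.7, -273.9]), array([142.7,  75.2]), 59.2, array([ 437.9, -269.9,   59.7]))
tube side 0.075 (19, array([ 421.2, -301.9]), array([15. , 11.4]), 31.6, array([ 421.2, -301. ,   84.3]))
tube side 0.09 (21, array([ 421. , -300.3]), array([11.5,  6.5]), 21.7, array([ 420.8, -300.4,  100.1]))
tube side 0.11 (33, array([ 421.5, -301.7]), array([11. ,  9.9]), 19.0, array([ 421.2, -301.5,  124.5]))h.py:27: RuntimeWarning: Mean of empty slice.
  c,s,a=cv2.minAreaRect((p[:,:2]*1000).astype(np.float32)); return len(p),np.round(c,1),np.round(s,1),round(a,1),(p.mean(0)*1000).round(1)
  ret = um.true_divide(
```

View pics/s7.png

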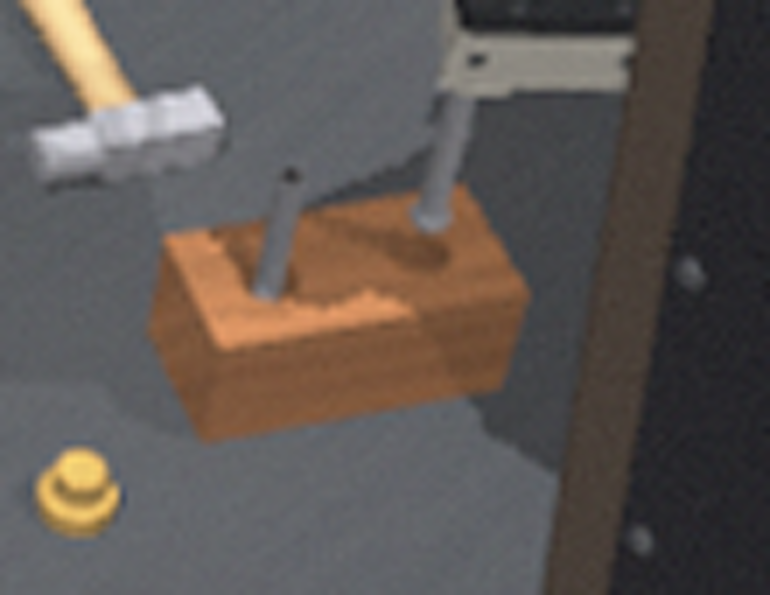

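```bash
python3 - <<'E'
from h import *
F=lambda x,y:(345+(x+.5)/7-.5,150+(y+.5)/7-.5)
print('foot',at_z('side',*F(431,225),.0745)*1e3,'hole',at_z('side',*F(433,251),.06)*1e3)
print(robot.read_position()*1e3, robot.read_force())
im=np.load('pics/s7.npz')['im']; save(im,'s7c',(395,168,419,194),22)
E
```

```text
foot [ 423.86062595 -307.49748908   74.5       ] hole [ 420.61896758 -309.12424461   60.        ]
[ 422.1170511  -307.19513977  165.77827341] [ 0.36934099 -0.23318287 -0.79087029]
```

View pics/s7c.png

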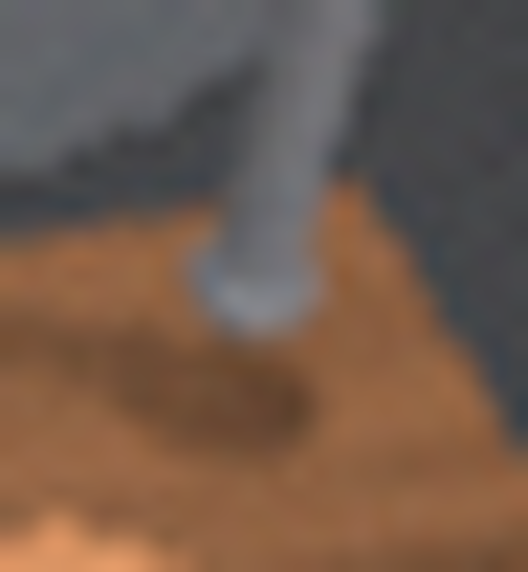

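```bash
python3 - <<'E'
from h import *
F=lambda x,y:(395+(x+.5)/22-.5,168+(y+.5)/22-.5)
for n,x,y,z in(('foot',254,318,.0748),('beadmid',256,285,.0818),('hole',218,390,.06),('hole',225,395,.06)): print(n,(at_z('side',*F(x,y),z)*1e3).round(1))
# predicted pixels in the crop when the bore were exactly under the foot, side bias +4.5 in y
for p in((.4221,-.3027,.0748),(.4221,-.3027,.0818),(.4221,-.3027,.06)): print((np.array(proj('side',p))-[395,168]+.5)*22)
# dark-bore centroid
im=np.load('pics/s7.npz')['im'][168:194,395:419].astype(int)
print(im[14:23,4:18,0])
E
```

```text
foot [ 423.2 -306.1   74.8]
beadmid [ 423.5 -304.7   81.8]
hole [ 425.3 -305.4   60. ]
hole [ 424.  -305.3   60. ]
[246.00614282 334.55362499]
[255.73742999 297.6075642 ]
[225.67082869 411.75921334]
[[135 136 130 138 136 123 114 132 131 128 133 138 138 137]
 [118 114 113 120 131 120 108 119 125 133 139 138 140 137]
 [118 112 109 111 112 109 107 108 115 126 137 140 139 140]
 [125 114 108 113 116 110 108 100 101 108 132 146 146 148]
 [138 122 110 111 111 107 106 104  99  96 125 146 151 150]
 [148 146 133 121 111 108 106 105 101 106 133 152 150 149]
 [152 154 148 135 127 123 117 116 118 129 141 146 143 141]
 [151 152 152 152 146 140 136 135 134 144 141 141 138 136]
 [144 143 146 142 143 141 143 145 142 140 142 143 143 141]]
```

```bash
python3 - <<'E'
from h import *
H=np.array([.4229,-.3082])
robot.servo_line((*H,.155),speed=.05); f0=robot.read_force(); print(robot.read_position().round(4),f0.round(1),robot.read_t())
z=.155; bad=False
while z>.1035:
    z-=.004 if z>.110 else .001; robot.servo_line((*H,z),speed=.03); f=robot.read_force()-f0
    print(round(z,4),f.round(1),end=' ')
    if f[2]>4 or np.hypot(*f[:2])>5: print('CONTACT'); break
print(robot.read_position().round(4),robot.read_t(),robot.read_ft_torque().round(2))
E
```

```text
[ 0.4226 -0.3081  0.1545] [-0.3  0.7 -0.7] 47.3417
0.151 [ 0.7 -1.   0.5] 0.147 [ 0.2 -0.9  1. ] 0.143 [ 0.4 -0.3 -0.2] 0.139 [ 0.1 -0.9  0.2] 0.135 [ 0.6 -1.2  0.2] 0.131 [-0.5 -1.5 -0.4] 0.127 [-0.5 -0.5 -0.3] 0.123 [ 0.3 -1.3  0.3] 0.119 [ 0.5 -0.6  0.8] 0.115 [-0.4 -1.1  0.3] 0.111 [-0.  -0.6  0.7] 0.107 [ 1.2 -0.3 -0.5] 0.106 [ 0.7 -1.   0.1] 0.105 [ 0.8 -1.1  0.5] 0.104 [ 0.2 -0.3  0.2] 0.103 [-0.5  0.1  0.7] [ 0.4229 -0.3082  0.1029] 51.7417 [-0.18  0.11  0.01]
```

Entered without contact. I lower to the floor, release and check.

```bash
python3 - <<'E'
from h import *
H=np.array([.4229,-.3082]); f0=robot.read_force(); z=.103
while z>.0995:
    z-=.0005; robot.servo_line((*H,z),speed=.01); f=robot.read_force()-f0
    if f[2]>2.5: break
print(z,f.round(1),robot.read_position().round(4),robot.read_t())
robot.move_gripper(.5)
robot.servo_line((*H,.20),speed=.12); 
robot.goto((.42,.28,.3),R(0)); robot.dwell(.3); print(robot.read_t())
im,d=snap('top','t8',(265,150,465,300),4); W=world('top',d)
b=(.33,.55,-.4,-.2)
print('tops',segc(W,.148,.175,b),segc(W,.11,.14,b)); print('stand',segc(W,.055,.066,b))
print('fin',segc(W,.098,.125,(.48,.59,-.1,.02)),'rails',segc(W,.068,.085,(.58,.68,-.1,.06)))
E
```

```text
0.10049999999999999 [-0.3 -0.6  4.2] [ 0.4231 -0.3083  0.1009] 52.9917
57.175
tops (42, array([ 422.9, -309.6]), array([11.3, 10.5]), 70.1, array([ 423.1, -308.4,  159.1])) (62, array([ 441.2, -277.5]), array([80.5, 11.2]), 61.2, array([ 440.2, -276.6,  123.1]))
stand (1578, array([ 439.8, -279.1]), array([141.3,  71.2]), 59.4, array([ 439.6, -276.3,   61.4]))
fin (81, array([538.2, -45.9]), array([29.8, 11.8]), 17.4, array([537.6, -45.5, 111. ])) rails (443, array([612.3, -20.1]), array([73.3, 72.2]), 18.5, array([615.6, -19.8,  73.6]))
```

```bash
python3 -c "
from rig import robot
robot.job_done(); print(robot.read_t())"
```

```text
the job is handed in; nothing more can be done
the job is handed in; nothing more can be done
```

The job is handed in. The fork is home in its channel and the tube stands in the empty bore of the stand. The hand-in gives no verdict, so the points below rest on my own readings.

**Fork:** It stopped dead with its fin about 85 mm before the port axis. The pushing force reached about 27 N, above the 8 to 20 N you gave for the ramps. It stuck once about 2.5 mm short of home, and small sideways movements freed it. I have no reading of the total contact force between fork and manifold; I only know the wrist force, which stayed under the 50 N limit. In the last depth reading the fin had not moved, about 85 mm from the port. The ring's depth could not be measured directly, but the tube coming free confirms the jaws had opened.

**Tube:** It came up with no more than about 2 N of force, and it entered the bore without touching the sides. It met the floor where expected (gripper tip at 101 mm, 4 N). After release its top read about 159 mm above the bench, where 160 mm is expected for a tube on the floor of the bore.

**Checks that disagreed or were not done:**
- The two cameras differed by about 5 mm in y. I corrected this using the gripper's known position.
- I could not view the last picture because the limit of 12 was reached, so the final check used depth numbers only.
- I did not measure most of the bystanders at the end. The spare tube still read in place.
- The clock read 57.2 s at the last reading before hand-in, against the 72 s limit.

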